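# Wedge a loose shelf post tight in its sleeve

### The arm

A 6-joint arm with a two-finger parallel gripper is mounted at the origin on the work surface. World frame = base frame: x ahead of the robot, y to its left, z up, the work surface at z = 0. Lengths are in m, angles in rad, forces in N, time in s.
With the tool pointing down it reaches from about 0.25 to 0.775 m from the base axis. Payload 4 kg.
Tool frame: the origin (TCP) lies midway between the tips of the shut fingers; the grasp point (between the pads) lies 19 mm behind it; z points along the fingers, y is the direction in which the jaws open and shut (so a half turn about z gives the same grasp; the last joint's range is limited). The gripper opens to 94 mm and grips with 3 to 60 N. Pads are 16 mm wide; open, the fingers measure 119 mm over their backs; the gripper's body (75 mm by 177 mm) begins 78 mm behind the grasp point.
Start: joints at [-1.399, 0.087, 1.371, -0, 1.684, -0.103], TCP at [0.149, -0.529, 0.206] pointing down, gripper open.
Joint ranges: [-3.1, 3.1], [-0.76, 2.03], [0.27, 2.55], [-1.08, 4.22], [0.17, 2.65], [-2.57, 2.57]. Speed limits (rad/s): [2.79, 2.79, 3.14, 3.14, 3.14, 3.14].

### API

Orientations are given as [roll, pitch, yaw] about the fixed x, y, z axes, in that order (R = Rz(yaw) Ry(pitch) Rx(roll)).
In Python, from bench import robot gives the robot as it stands.
- The arm moves only by the tool drive_tool, never from a script. Its argument "series" is a list that holds one entry, the list of rows, each a list of 7 numbers: the turn, a rotation vector about the tool's x, y, z in rad, then the shift along the tool's x, y, z in cm, then the opening in per cent of the stroke, from 0 (shut) to 100 (fully open). In form: [[[rx, ry, rz, tx, ty, tz, fingers], ...]]. A call has 1 to 20 rows; each row is the pose to reach, as a shift and turn from the pose measured when the call began, along the tool's axes at that moment; what a row does not reach only later rows make up. A row lasts 1/10 s, in which the tool goes at most 50 mm and 8.59 degrees, less where a joint would pass 70% of its speed; a pose out of reach is approached as far as the arm can. A call with a gripper value outside its range is refused whole. The fingers move at their own pace and stop on an object; the grip force is fixed at half the most. Time passes only in rows, so rows that repeat a pose let the fingers close. It gives the time, the measured TCP pose, the force and the opening at its end, in the units of the state.
- robot.get_obs(): the state, without advancing time (a new reading comes with each control period).
- robot.snapshot(name): name is "side" or "top" or "wrist"; returns a dict with "img" (400x640x3 uint8, blue, green, red), "depth" (400x640 float32, m along the optical axis (not along the pixel's ray), 0 where there is no reading), "vertical_fov" (degrees; the focal length in pixels is half the picture's height over the tangent of half this angle, whatever the lens; pixels are square), "cx", "cy" (the principal point, pixels), "dist_coeffs" ([k1, k2, p1, p2, k3] as OpenCV has them; the pictures are not rectified), "rvec" (rotation vector, rad) and "tvec" (3), from world to camera coordinates, as OpenCV has them. Camera axes: x right, y down, z forward; pixel columns grow to the right and rows downward; lengths in m; the calibration is good to about 2 mm. A picture is of the moment at which its call begins.
- robot.close_job(): hands the job in, once; it reports no verdict.
The state is a dict: "time": time; "joint_positions": joint angles; "qvel": joint speeds; "joint_torque": joint torques, N m; "tool_pos": TCP position; "ee_rot": TCP orientation; "wrist_force": force on the tool from outside, world axes, zero at the start; "wrist_torque": the same for the moment, N m; "width": finger opening in m.
Only numpy, scipy, OpenCV 4.12 (cv2) and the standard library are available. Lean on these libraries where they do the work, as an engineer would, in place of code of your own. Each camera call takes 0.05 s, during which the arm holds its last target.

### The job

The short black post is loose in the grey sleeve of the shelf corner. Take the tapered steel key (the one with the square head) out of the white caddy, slide it thin end first into the gap between sleeve wall and post, flat face to the post, and push or tap it down until the post is firmly clamped against the far side and the key stays tight by itself; feel for it and do not overdrive it, because too hard a push splits the sleeve. Let go of the key, and leave the round pin in the caddy and the two jars as they are.

Things in the scene. Friction and masses are not known exactly. Their poses are not given: they have to be found in the camera images.
- key: Steel tapered key, about 0.34 kg, hanging upright by its head in a caddy pocket, same yaw as the caddy. Origin at the thin foot (15 mm above the bench at first), z up. Shank 75 mm long, 24 mm wide in y. Flat face: plane x = +6 mm. Opposite face slopes 1:8, from x = +1 mm at the foot (5 mm thick) to x = -8.4 mm under the head. Shank friction about 0.3.
- key_head (a point): Centre of the top of the key's head, 105 mm above its foot. The head is a square block 28 mm (key x) by 30 mm (key y), 30 mm high, centred over the key's origin. Easily gripped across its 30 mm, and pressed on from above.
- sleeve: Shelf corner fixed to the bench: black foot plate 200 by 150 by 20 mm under a grey sleeve 128 mm (x from -62 to +66) by 90 mm (y), top at z = 90 mm. Origin: underside of the plate, z up. The post is on the +x side of the gap, the sleeve's sloping wall on the -x side, so the key goes in with the same yaw as the sleeve. Clamped home, the post's flat face is at x = 0.
- gap (a point): Centre of the gap's mouth at the sleeve's top, at x = -5 mm, y = 0, z = 90 mm of the sleeve, same axes. The gap is 29 mm wide in y and open from above. Its far bottom is never reached by the key.
- gap_wall (a point): Sloping wall of the gap (1:8, narrowing downwards to match the key): this point is nominally on it, at x = -9.4, z = 85 mm of the sleeve; above, a 45 degree flared lip, 5 mm back. The real wall lies up to 2 mm either way, unseen, so the key gets tight with its foot anywhere 25 to 62 mm below the sleeve's top. Tight, side force grows 6 to 9 N per mm of depth.
- post_end: Flat face of the black post, 28 mm wide, looking to -x (at the gap), its top 96 mm above the bench. Origin in that face at bench height, axes as the sleeve's. The wedged key must press on it with over 18 N of lasting side force; 52 N splits the sleeve. A steady final push down on the key of 15 to 20 N is right, 28 N too much.
- post (a joint): Play of the post along the sleeve's x, in m: 0 is towards the gap, 0.003 is clamped against the far side. It starts at 0.0018 to 0.0027 and drags with about 2 N, so the first resistance felt is only the post moving, not the key being tight.
- caddy: White block, fixed, 70 mm (x) by 180 mm (y) by 90 mm high, with two pockets 20 by 28 mm at y = -50 and y = +50 mm, open on top. Origin at the centre of its underside. The heads of key and pin rest on its top; which is in which pocket varies.
- dowel: Bystander: steel pin with a round head (30 mm across, 30 mm high, its underside 75 mm above the pin's foot), hanging in the other pocket. Origin at its foot.
- jar1: Bystander: glass culture jar, 60 mm across, 120 mm high, standing on the bench; origin at the centre of its underside.
- jar2: Bystander: a second jar, the same as jar1.
There are look-alikes about, which are no part of the job. Leave any purple look-alike of the key alone.

How it is judged:
By the outcome, as a careful person would: the job done as asked, in the order asked, and still so for the second after the job is handed in, with the robot touching nothing.
It also fails if it takes over 54 s, if anything falls off the work surface, if the arm or the gripper's body presses on something with over 40 N, if the wrist force passes 120 N, or if a joint passes its speed limit or range.

## Working session

There is one attempt and no reset: what is moved stays moved. The work goes in short steps, Python scripts to look and compute and a tool call to move; the robot and the scene stay as the last step left them, time stands still between calls to the robot, and variables do not carry over. Pictures are saved under pics/ and viewed, and the job is handed in when it is done.

Besides the shell and the picture viewer there is one more tool, called by a JSON object that holds its "fn" and its "kwargs". drive_tool: Moves the arm, as the interface text tells. Its arguments: {"type":"object","properties":{"series":{"type":"array","items":{"type":"array","items":{"type":"array","items":{"type":"number"}}}}},"required":["series"]}

```bash
ls; mkdir -p pics; python3 - <<'E'
from bench import robot
import cv2,pickle
o=robot.get_obs(); print(o)
for n in ("side","top","wrist"):
    s=robot.snapshot(n); cv2.imwrite(f"pics/{n}0.png",s["img"]); pickle.dump(s,open(f"pics/{n}0.pkl","wb"))
    print(n,s["vertical_fov"],s["cx"],s["cy"],s["dist_coeffs"],s["rvec"],s["tvec"])
E
```

```text
pics
{'time': 0.0, 'joint_positions': array([-1.39911850e+00,  8.79458351e-02,  1.37222601e+00, -6.43627548e-06,
        1.68360871e+00, -1.03086007e-01]), 'qvel': array([ 0.00106125,  0.00126014, -0.001004  , -0.00102379, -0.00051293,
       -0.00027162]), 'joint_torque': array([ 3.04068162e-04, -3.40185106e+01, -3.02425790e+01,  7.16456026e-02,
        3.29014775e-02, -1.61985531e-04]), 'tool_pos': array([ 0.1491329 , -0.52882852,  0.20432353]), 'ee_rot': array([-3.13941571e+00, -2.18779425e-04,  2.74762878e-01]), 'wrist_force': array([-0.26708628,  0.13258975, -0.16150753]), 'wrist_torque': array([-0.0138844 , -0.00711231, -0.06526479]), 'width': 0.09401740250897371}
side 45.84881900144595 327.07207338806165 200.21611964779936 [-0.02932111  0.          0.          0.          0.        ] [ 0.2200034  -2.74290442  1.32124501] [0.54681685 0.1542863  1.21246346]
top 47.433349326681125 322.8838555932292 204.47491280208084 [0.00272141 0.         0.         0.         0.        ] [ 2.15891776 -2.19600642  0.07889103] [-0.01895227  0.56167807  1.08198775]
wrist 71.84942854541345 319.1747795282639 199.77450833182044 [0.00084467 0.         0.         0.         0.        ] [-2.32095281  1.75414131  0.2498232 ] [-0.5480565  -0.03027681  0.39301069]
```

View pics/top0.png

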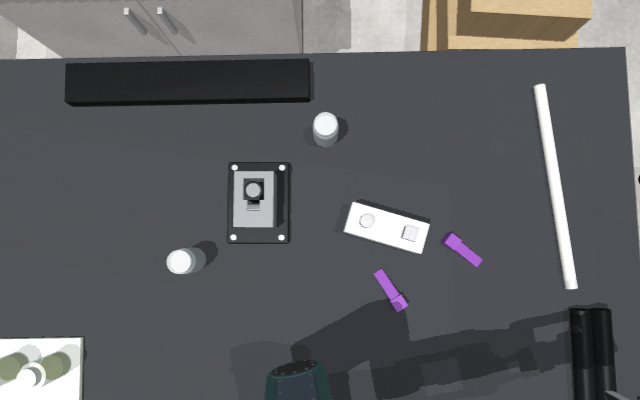

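View pics/side0.png

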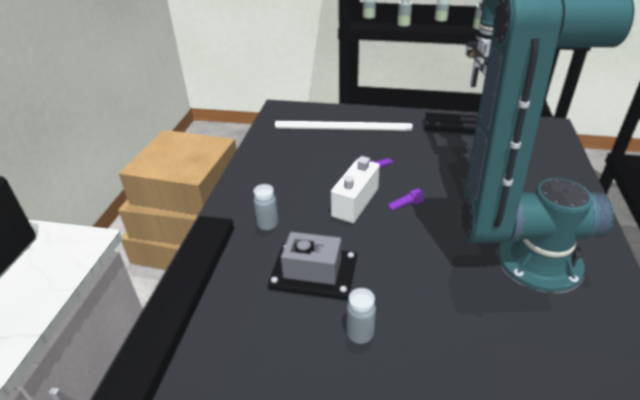

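View pics/wrist0.png

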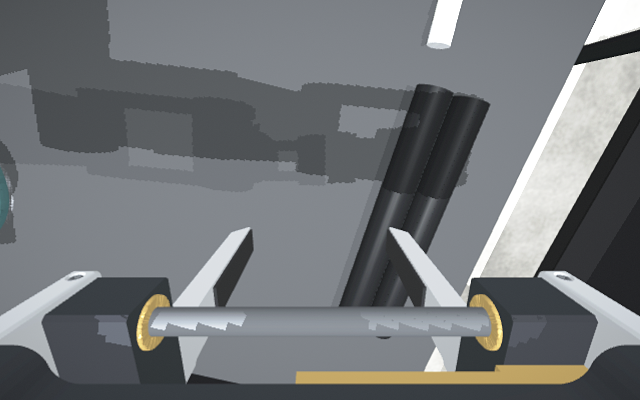

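The top view shows these candidates for the key:
- grey square head in the caddy at about (411,233)
- grey round head at (367,221), which is the pin
- purple look-alikes at (463,250) and (392,290)

The sleeve is at (258,200). By the description I choose (411,233) and will check it in a crop.

```bash
cat > h.py <<'E'
import numpy as np,cv2,pickle
from scipy.spatial.transform import Rotation as R
def cam(s):
    f=200/np.tan(np.radians(s["vertical_fov"])/2)
    K=np.array([[f,0,s["cx"]],[0,f,s["cy"]],[0,0,1.]])
    Rm=cv2.Rodrigues(np.array(s["rvec"],float))[0];t=np.array(s["tvec"],float).ravel()
    return K,np.array(s["dist_coeffs"],float).ravel(),Rm,t
def rays(s,px):
    K,d,Rm,t=cam(s)
    n=cv2.undistortPoints(np.array(px,float).reshape(-1,1,2),K,d).reshape(-1,2)
    D=np.c_[n,np.ones(len(n))]@Rm
    return -Rm.T@t,D
def onz(s,px,z):
    c,D=rays(s,px); return c+D*((z-c[2])/D[:,2])[:,None]
def proj(s,P):
    K,d,Rm,t=cam(s); return cv2.projectPoints(np.array(P,float).reshape(-1,1,3),cv2.Rodrigues(Rm)[0],t,K,d)[0].reshape(-1,2)
def cloud(s):
    h,w=s["depth"].shape; u,v=np.meshgrid(np.arange(w),np.arange(h))
    K,d,Rm,t=cam(s); px=np.c_[u.ravel(),v.ravel()].astype(float)
    n=cv2.undistortPoints(px.reshape(-1,1,2),K,d).reshape(-1,2)
    z=s["depth"].ravel(); X=np.c_[n*z[:,None],z]
    return ((X-t)@Rm).reshape(h,w,3)
def tri(s1,p1,s2,p2):
    A=[];b=[]
    for s,p in((s1,p1),(s2,p2)):
        c,D=rays(s,[p]);D=D[0]/np.linalg.norm(D[0]);M=np.eye(3)-np.outer(D,D);A.append(M);b.append(M@c)
    x=np.linalg.lstsq(np.vstack(A),np.hstack(b),rcond=None)[0]
    return x,np.linalg.norm(np.vstack(A)@x-np.hstack(b))
E
python3 - <<'E'
from h import *
s=pickle.load(open("pics/top0.pkl","rb")); i=s["img"]
c=np.hstack([cv2.resize(i[150:260,210:310],(400,440),interpolation=cv2.INTER_NEAREST),cv2.resize(i[190:290,340:440],(400,440),interpolation=cv2.INTER_NEAREST)])
cv2.imwrite("pics/c1.png",c)
C=cloud(s)
for n,(u,v) in dict(sq=(411,233),rd=(367,221),cad=(390,227),sleeve=(260,215),knob=(253,188),bench=(300,300),plate=(285,200),gap=(253,206)).items(): print(n,C[v,u].round(4))
w=pickle.load(open("pics/wrist0.pkl","rb")); K,d,Rm,t=cam(w)
p=np.array([0.1491329,-0.52882852,0.20432353]);T=R.from_euler('xyz',[-3.1394,-.0002,.27476]).as_matrix()
print("cam in tool",T.T@(-Rm.T@t-p),(T.T@Rm.T).round(3))
print("topcam",rays(s,[(320,200)])[0], "f",cam(s)[0][0,0])
E
```

```text
sq [ 0.4873 -0.2214  0.1205]
rd [ 0.5154 -0.1258  0.118 ]
cad [ 0.5021 -0.1801  0.0896]
sleeve [0.5344 0.1146 0.0892]
knob [ 0.4736 -0.0355  1.1229]
bench [ 0.3303  0.0315 -0.0038]
plate [0.5739 0.0634 0.0213]
gap [0.5552 0.1304 0.089 ]
cam in tool [ 0.08017698 -0.00101347 -0.18047832] [[ 0.001 -0.961 -0.276]
 [ 1.     0.001  0.   ]
 [ 0.    -0.276  0.961]]
topcam [ 0.47362904 -0.03546948  1.12292314] f 455.25268824015467
```

View pics/c1.png

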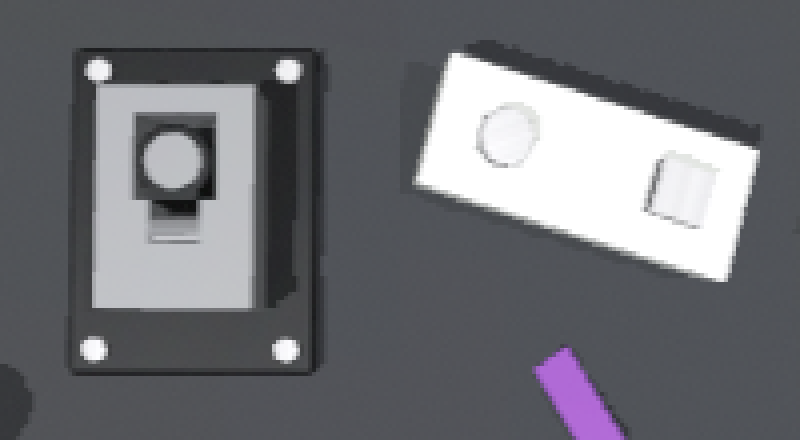

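The crop confirms the square head at crop (683,190), which is top-view pixel (411,233), as the key. The round head is at (508,135). In the sleeve crop the gap is at about (174,222), with the post above it, so on the far side (world +x). Next, move over the caddy for a wrist view.

```bash
cat >> h.py <<'E'
def move(o,pos,yaw,label=""):
    """target world pos/yaw tool-down -> tool-frame row"""
    T=R.from_euler('xyz',o["ee_rot"]); G=R.from_euler('xyz',[np.pi,0,yaw])
    rv=(T.inv()*G).as_rotvec(); sh=T.inv().apply(np.array(pos)-o["tool_pos"])*100
    print(label,"row",rv.round(4),sh.round(3))
E
python3 - <<'E'
from h import *
from bench import robot
s=pickle.load(open("pics/top0.pkl","rb")); i=s["img"]; C=cloud(s)
g=cv2.cvtColor(i,cv2.COLOR_BGR2GRAY)
m=np.zeros(g.shape,np.uint8); m[185:270,330:445]=(g[185:270,330:445]>140)
cs=max(cv2.findContours(m,0,2)[0],key=cv2.contourArea)
P=onz(s,cs.reshape(-1,2),.09)[:,:2]
r=cv2.minAreaRect((P*1000).astype(np.float32)); print("caddy",r)
for nm,box in dict(sq=(395,220,425,248),rd=(355,208,380,233)).items():
    x0,y0,x1,y1=box; q=C[y0:y1,x0:x1].reshape(-1,3); q=q[(q[:,2]>.110)&(q[:,2]<.13)]; print(nm,len(q),np.median(q[:,2]),(q.min(0)+q.max(0))/2,q.mean(0), cv2.minAreaRect((q[:,:2]*1000).astype(np.float32)))
m=np.zeros(g.shape,np.uint8); m[160:240,230:290]=1
m&=((C[...,2]>.075)&(C[...,2]<.1)).astype(np.uint8)
cs=max(cv2.findContours(m,0,2)[0],key=cv2.contourArea)
P=onz(s,cs.reshape(-1,2),.09)[:,:2]
print("sleeve",cv2.minAreaRect((P*1000).astype(np.float32)))
m=np.zeros(g.shape,np.uint8); m[155:250,220:300]=1
m&=((C[...,2]>.01)&(C[...,2]<.2)).astype(np.uint8)
cs=max(cv2.findContours(m,0,2)[0],key=cv2.contourArea)
P=onz(s,cs.reshape(-1,2),.02)[:,:2]
print("plate",cv2.minAreaRect((P*1000).astype(np.float32)))
o=robot.get_obs(); move(o,[.455,-.215,.26],-.286)
E
```

```text
caddy ((501.11444091796875, -171.77093505859375), (183.16510009765625, 72.66014862060547), 72.64862823486328)
sq 185 0.1195812998105606 [ 0.48637183 -0.21973538  0.11881326] [ 0.48670514 -0.2192189   0.11946266] ((486.62225341796875, -219.76678466796875), (30.7437801361084, 27.923322677612305), 71.31318664550781)
rd 141 0.11976693427459875 [ 0.51655206 -0.12348669  0.11736957] [ 0.51629343 -0.12315286  0.11957291] ((516.61865234375, -123.49161529541016), (26.59742546081543, 28.921417236328125), 88.40213012695312)
sleeve ((572.629638671875, 130.11050415039062), (91.74925231933594, 126.0226821899414), 89.02516174316406)
plate ((569.7706298828125, 130.63522338867188), (148.776611328125, 198.7881622314453), 89.3895263671875)
 row [-1.700e-03  3.000e-04  5.608e-01] [ 37.957 -21.926  -5.498]
```

{"fn": "drive_tool", "kwargs": {"series": [[[0,0,0.14,4.2,-2.4,-0.6,100],[0,0,0.28,8.4,-4.9,-1.2,100],[0,0,0.42,12.6,-7.3,-1.8,100],[0,0,0.56,16.9,-9.7,-2.4,100],[0,0,0.578,21.1,-12.2,-3.0,100],[0,0,0.578,25.3,-14.6,-3.7,100],[0,0,0.578,29.5,-17.1,-4.3,100],[0,0,0.578,33.7,-19.5,-4.9,100],[0,0,0.578,38.0,-21.9,-5.5,100],[0,0,0.578,38.0,-21.9,-5.5,100],[0,0,0.578,38.0,-21.9,-5.5,100],[0,0,0.578,38.0,-21.9,-5.5,100]]]}}

```text
time: 1.35
tool_pos: [0.4547, -0.2159, 0.2595]
ee_rot: [-3.141, 0.002, -0.304]
wrist_force: [0.7, -0.1, 0.7]
width: 0.094
```

```bash
python3 - <<'E'
from h import *
from bench import robot
s=robot.snapshot("wrist"); pickle.dump(s,open("pics/w1.pkl","wb")); cv2.imwrite("pics/w1.png",s["img"])
s=robot.snapshot("top"); pickle.dump(s,open("pics/t1.pkl","wb"))
print(robot.get_obs())
E
```

```text
{'time': 1.45, 'joint_positions': array([-5.57654198e-01, -2.00672515e-02,  1.37487570e+00,  8.40875194e-04,
        1.78870462e+00,  1.31916368e+00]), 'qvel': array([-0.00397688, -0.00353302, -0.00146579,  0.00509178, -0.00106637,
        0.00032248]), 'joint_torque': array([ 4.07258123e-01, -2.95570850e+01, -3.04789996e+01,  6.02226192e-02,
       -6.07821671e-02, -4.06101157e-03]), 'tool_pos': array([ 0.45442687, -0.21637458,  0.25962848]), 'ee_rot': array([-3.14031904e+00,  1.65536598e-03, -3.05839496e-01]), 'wrist_force': array([-1.31913234,  0.52033092, -0.84967027]), 'wrist_torque': array([ 0.10741387,  0.0123912 , -0.0386305 ]), 'width': 0.09393203314030815}
```

View pics/w1.png

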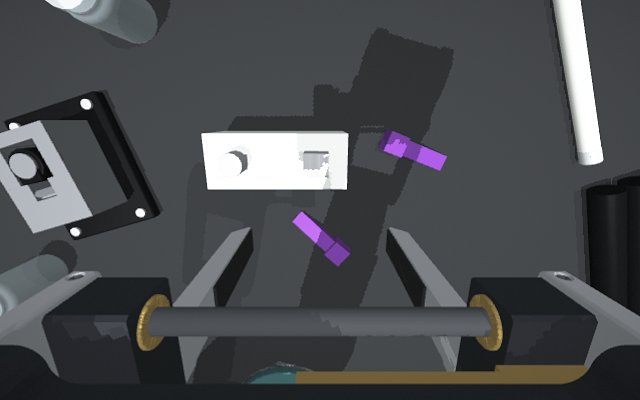

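Wrist view: caddy at (275,160), the key's square head at (316,160) and the pin at (234,163). I'll measure the head here and compare with the top view.

```bash
python3 - <<'E'
from h import *
from bench import robot
s=pickle.load(open("pics/w1.pkl","rb")); C=cloud(s); t=pickle.load(open("pics/top0.pkl","rb")); Ct=cloud(t)
def pxmean(s,C,box):
    x0,y0,x1,y1=box; m=((C[y0:y1,x0:x1,2]>.112)&(C[y0:y1,x0:x1,2]<.13)).astype(np.uint8)
    k=cv2.minAreaRect(np.argwhere(m)[:,::-1].astype(np.float32)); q=C[y0:y1,x0:x1][m>0]
    print(len(q),k,q.mean(0),cv2.minAreaRect((q[:,:2]*1000).astype(np.float32)))
    return np.array(k[0])+[x0,y0]
a=pxmean(s,C,(290,135,345,185)); b=pxmean(t,Ct,(395,220,425,248))
print("tri key head top",tri(s,a,t,b),onz(s,[a],.12),onz(t,[b],.12))
a=pxmean(s,C,(210,135,262,188)); b=pxmean(t,Ct,(355,208,380,233))
print("pin",tri(s,a,t,b))
# caddy
g=cv2.cvtColor(s["img"],cv2.COLOR_BGR2GRAY); m=np.zeros(g.shape,np.uint8); m[100:200,180:370]=((C[100:200,180:370,2]>.08)&(C[100:200,180:370,2]<.13))
c=max(cv2.findContours(m,0,2)[0],key=cv2.contourArea); print("caddy w",cv2.minAreaRect((onz(s,c.reshape(-1,2),.09)[:,:2]*1000).astype(np.float32)))
cv2.imwrite("pics/c2.png",cv2.resize(s["img"][120:200,190:360],None,fx=4,fy=4,interpolation=2))
E
```

```text
640 ((25.528301239013672, 29.349058151245117), (26.018898010253906, 24.802656173706055), 2.4895529747009277) [ 0.48498938 -0.22015545  0.1209351 ] ((484.29388427734375, -220.2638397216797), (29.862693786621094, 28.326467514038086), 71.6073989868164)
185 ((14.900001525878906, 13.300000190734863), (14.546477317810059, 12.649110794067383), 18.434947967529297) [ 0.48670514 -0.2192189   0.11946266] ((486.62225341796875, -219.76678466796875), (30.7437801361084, 27.923322677612305), 71.31318664550781)
tri key head top (array([ 0.48587514, -0.21960802,  0.120178  ]), np.float64(0.0013912989995588463)) [[ 0.48501379 -0.22012377  0.12      ]] [[ 0.48669945 -0.21909293  0.12      ]]
541 ((20.0, 29.5), (25.0, 26.0), 90.0) [ 0.51463615 -0.12562792  0.12052656] ((514.3004760742188, -124.63946533203125), (29.32273292541504, 28.528364181518555), 60.03871536254883)
140 ((11.0, 12.5), (13.0, 12.0), 90.0) [ 0.51621643 -0.12322202  0.11964043] ((516.61865234375, -123.49161529541016), (26.59742546081543, 28.921417236328125), 88.40213012695312)
pin (array([ 0.51545972, -0.12393686,  0.11742448]), np.float64(0.0015825929595068454))
caddy w ((499.3742980957031, -171.63819885253906), (180.5198516845703, 69.75361633300781), 72.6647720336914)
```

View pics/c2.png

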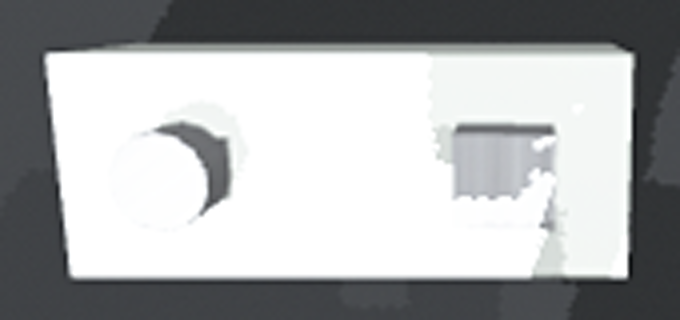

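Head centre from the two views is (0.486, -0.220), top at z 0.120, yaw -17.35°. Next is the grasp, aiming for TCP z 0.095.

```bash
python3 - <<'E'
from h import *
from bench import robot
o=robot.get_obs(); move(o,[.4858,-.2199,.095],-.3028)
E
```

```text
row [-0.0013  0.0017 -0.003 ] [ 3.125 -0.587 16.458]
```

{"fn": "drive_tool", "kwargs": {"series": [[[-0.0013,0.0017,-0.003,3.1,-0.6,4,100],[-0.0013,0.0017,-0.003,3.12,-0.59,8,100],[-0.0013,0.0017,-0.003,3.12,-0.59,11,100],[-0.0013,0.0017,-0.003,3.12,-0.59,13,100],[-0.0013,0.0017,-0.003,3.12,-0.59,15,100],[-0.0013,0.0017,-0.003,3.12,-0.59,16.4,100],[-0.0013,0.0017,-0.003,3.12,-0.59,16.4,100],[-0.0013,0.0017,-0.003,3.12,-0.59,16.4,100]]]}}

```text
time: 2.25
tool_pos: [0.4856, -0.2206, 0.0961]
ee_rot: [3.141, -0.001, -0.304]
wrist_force: [0.5, 0.9, 0.7]
width: 0.0943
```

```bash
python3 - <<'E'
from h import *
from bench import robot
o=robot.get_obs(); print(o["tool_pos"],o["ee_rot"],o["wrist_force"]); move(o,[.4858,-.2199,.095],-.3028)
s=robot.snapshot("wrist"); cv2.imwrite("pics/w2.png",s["img"])
E
```

```text
[ 0.48563453 -0.2205881   0.09607339] [ 3.14143033e+00 -5.58631043e-04 -3.04043403e-01] [0.50715718 0.93348419 0.67032705]
 row [ 0.0002 -0.0006 -0.0012] [-0.005 -0.071  0.107]
```

View pics/w2.png

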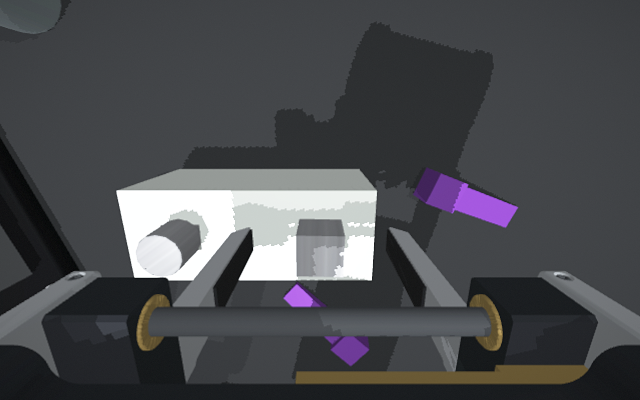

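The fingers straddle the square head, centred at about (320,250), and the pin is clear on the left. Close the fingers.

{"fn": "drive_tool", "kwargs": {"series": [[[0,0,-0.001,0,-0.07,0.1,70],[0,0,-0.001,0,-0.07,0.1,50],[0,0,-0.001,0,-0.07,0.1,36],[0,0,-0.001,0,-0.07,0.1,26],[0,0,-0.001,0,-0.07,0.1,20],[0,0,-0.001,0,-0.07,0.1,20],[0,0,-0.001,0,-0.07,0.1,20],[0,0,-0.001,0,-0.07,0.1,20]]]}}

```text
time: 3.1
tool_pos: [0.4864, -0.22, 0.0958]
ee_rot: [3.141, -0.002, -0.303]
wrist_force: [0.4, -0.0, -1.2]
width: 0.0334
```

{"fn": "drive_tool", "kwargs": {"series": [[[0,0,0,0,0,0,15],[0,0,0,0,0,0,15],[0,0,0,0,0,0,15],[0,0,0,0,0,0,15]]]}}

```text
time: 3.5
tool_pos: [0.4864, -0.2203, 0.0958]
ee_rot: [3.141, -0.002, -0.303]
wrist_force: [-1.4, -1.7, 0.3]
width: 0.0296
```

{"fn": "drive_tool", "kwargs": {"series": [[[0,0,0,0,0,-1,15],[0,0,0,0,0,-2,15],[0,0,0,0,0,-3.5,15],[0,0,0,0,0,-5,15],[0,0,0,0,0,-6.5,15],[0,0,0,0,0,-8,15],[0,0,0,0,0,-9.5,15],[0,0,0,0,0,-11,15],[0,0,0,0,0,-12,15],[0,0,0,0,0,-12.5,15],[0,0,0,0,0,-12.5,15],[0,0,0,0,0,-12.5,15]]]}}

```text
time: 4.7
tool_pos: [0.4859, -0.22, 0.2201]
ee_rot: [3.141, -0.001, -0.303]
wrist_force: [0.8, -0.5, -3.0]
width: 0.0297
```

```bash
python3 - <<'E'
from h import *
from bench import robot
for n in ("wrist","side"):
    s=robot.snapshot(n); cv2.imwrite(f"pics/{n}3.png",s["img"]); pickle.dump(s,open(f"pics/{n}3.pkl","wb"))
o=robot.get_obs();print(o["tool_pos"],o["ee_rot"],o["wrist_force"],o["width"])
p=proj(s,[[.486,-.22,.18]])[0];print(p); u,v=map(int,p)
cv2.imwrite("pics/c3.png",cv2.resize(s["img"][v-60:v+60,u-60:u+60],None,fx=5,fy=5,interpolation=2))
E
```

```text
[ 0.48573619 -0.21984282  0.21967815] [ 3.14102871e+00 -1.49132564e-04 -3.02753956e-01] [ 0.58744098 -0.48888578 -3.03744435] 0.02971904157628908
[362.90164312 141.56812802]
```

View pics/c3.png

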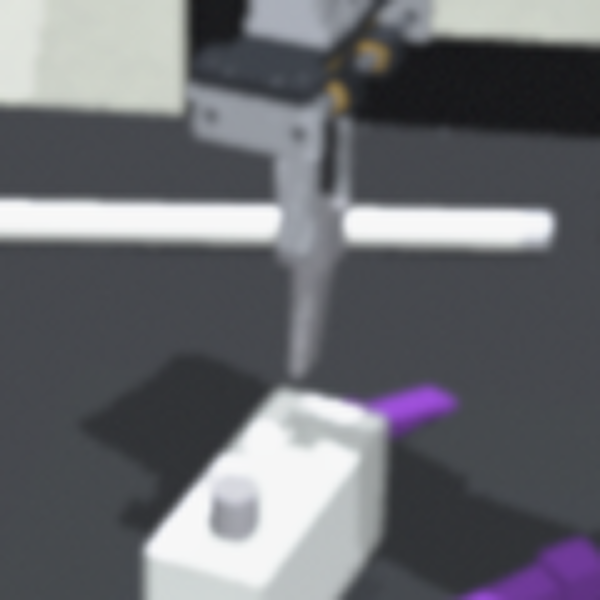

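View pics/wrist3.png

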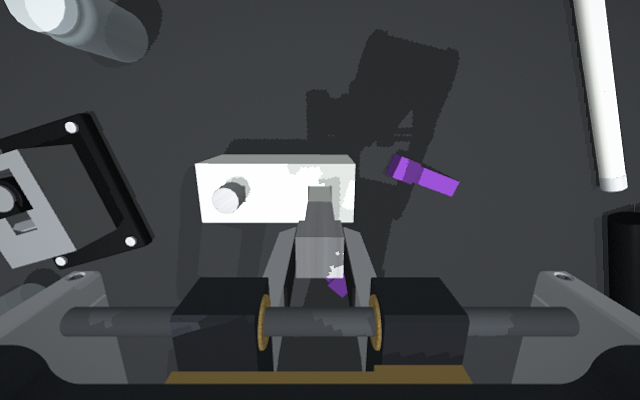

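```bash
python3 - <<'E'
from h import *
for n in("side","wrist"):
    s=pickle.load(open(f"pics/{n}3.pkl","rb"))
    tp=np.array([.4858,-.2199,.2197]);hz=tp[2]+.025-.105 # foot height
    Rz=R.from_euler('z',-.3028).as_matrix()
    base=np.array([tp[0],tp[1],hz])
    for sg in(1,-1):
        P=[base+Rz@np.array([sg*x,y,z]) for x,y,z in((6,-12,0),(1,-12,0),(6,12,0),(1,12,0),(6,12,75),(-8.4,12,75)) for x,y,z in [(x/1e3,y/1e3,z/1e3)]]
        q=proj(s,P)
        if n=="side": q=(q-[362-60,141-60])*5
        print(n,sg,q.round(0).tolist())
E
```

```text
side 1 [[302.0, 350.0], [310.0, 352.0], [285.0, 371.0], [293.0, 373.0], [288.0, 257.0], [312.0, 263.0]]
side -1 [[321.0, 355.0], [313.0, 353.0], [304.0, 376.0], [296.0, 374.0], [308.0, 262.0], [284.0, 256.0]]
wrist 1 [[332.0, 199.0], [332.0, 203.0], [307.0, 199.0], [307.0, 203.0], [303.0, 227.0], [303.0, 245.0]]
wrist -1 [[332.0, 210.0], [332.0, 205.0], [308.0, 210.0], [308.0, 205.0], [303.0, 242.0], [303.0, 224.0]]
```

```bash
python3 - <<'E'
from h import *
s=pickle.load(open("pics/wrist3.pkl","rb"));C=cloud(s)
cv2.imwrite("pics/c4.png",cv2.resize(s["img"][170:300,255:385],None,fx=5,fy=5,interpolation=cv2.INTER_NEAREST))
Rz=R.from_euler('z',-.3028).as_matrix()
for v in range(180,282,4):
    p=Rz.T@(C[v,320]-[.4858,-.2199,0]); print(v,p.round(4))
v=195
for u in range(295,345,3): print(u,(Rz.T@(C[v,u]-[.4858,-.2199,0])).round(4))
E
```

```text
180 [ 0.0146 -0.0005  0.0922]
184 [ 0.0098 -0.0005  0.0915]
188 [-0.0116 -0.0007  0.0227]
192 [-0.0113 -0.0007  0.0463]
196 [-0.0115 -0.0006  0.0656]
200 [-0.0114 -0.0006  0.0843]
204 [ 0.0035 -0.0003  0.1499]
208 [ 0.0038 -0.0003  0.1632]
212 [ 0.0037 -0.0002  0.1741]
216 [ 0.004  -0.0002  0.1853]
220 [ 1.190e-02 -1.000e-04  2.165e-01]
224 [ 1.150e-02 -1.000e-04  2.233e-01]
228 [ 0.0121 -0.      0.2319]
232 [ 0.0121 -0.      0.2387]
236 [ 0.0117 -0.      0.2441]
240 [ 0.0091 -0.      0.2442]
244 [ 0.007  -0.      0.2454]
248 [ 0.0048 -0.      0.2464]
252 [ 0.0016 -0.      0.2455]
256 [-0.0012 -0.      0.2453]
260 [-0.0041 -0.      0.2452]
264 [-7.300e-03 -1.000e-04  2.444e-01]
268 [-9.700e-03 -1.000e-04  2.451e-01]
272 [-1.240e-02 -1.000e-04  2.454e-01]
276 [-1.61e-02 -1.00e-04  2.44e-01]
280 [-0.1713 -0.0011  0.0024]
295 [-0.0032  0.0284  0.0919]
298 [-0.0033  0.025   0.0914]
301 [-0.0033  0.0215  0.0917]
304 [-0.0033  0.018   0.0913]
307 [-0.0032  0.0145  0.0919]
310 [-0.0111  0.0121  0.0623]
313 [-0.0112  0.0083  0.0618]
316 [-0.0117  0.0045  0.0602]
319 [-0.0118  0.0006  0.0599]
322 [-0.0114 -0.0032  0.0612]
325 [-0.0111 -0.007   0.0624]
328 [-0.0113 -0.0108  0.0614]
331 [-0.0084 -0.0141  0.0724]
334 [-0.0032 -0.0167  0.0915]
337 [-0.0031 -0.0202  0.092 ]
340 [-0.0033 -0.0237  0.0911]
343 [-0.0035 -0.0273  0.0905]
```

View pics/c4.png

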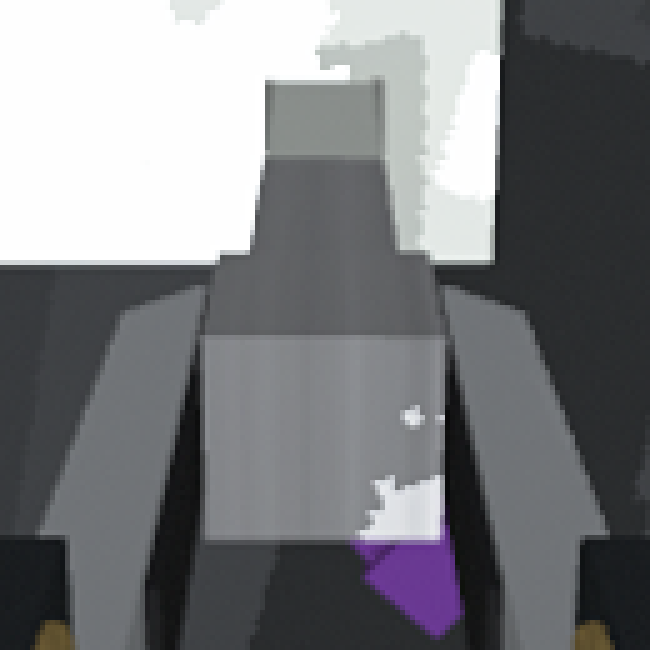

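The flat face is on tool +x: face x is constant over height in the wrist depth, and the side crop agrees. So the key goes in with tool yaw equal to sleeve yaw. The foot hangs about 80 mm below the TCP. Next I move beside the sleeve for a look.

```bash
python3 - <<'E'
from h import *
from bench import robot
s=pickle.load(open("pics/top0.pkl","rb")); print(onz(s,[(325,119),(179,263)],.12))
o=robot.get_obs(); move(o,[.50,.13,.235],-.013)
E
```

```text
[[ 0.74572208 -0.03709753  0.12      ]
 [ 0.43026886  0.28840853  0.12      ]]
 row [ 6.000e-04 -1.000e-04 -2.898e-01] [ -9.069 -33.818  -1.553]
```

{"fn": "drive_tool", "kwargs": {"series": [[[0,0,0,0,0,-1.5,15],[0,0,-0.05,-1,-3.8,-1.5,15],[0,0,-0.1,-2,-7.6,-1.5,15],[0,0,-0.15,-3,-11.4,-1.5,15],[0,0,-0.2,-4,-15.2,-1.5,15],[0,0,-0.25,-5,-19,-1.5,15],[0,0,-0.29,-6,-22.8,-1.5,15],[0,0,-0.29,-7,-26.6,-1.5,15],[0,0,-0.29,-8,-30.2,-1.5,15],[0,0,-0.29,-9,-33,-1.5,15],[0,0,-0.29,-9.1,-33.8,-1.5,15],[0,0,-0.29,-9.1,-33.8,-1.5,15],[0,0,-0.29,-9.1,-33.8,-1.5,15],[0,0,-0.29,-9.1,-33.8,-1.5,15]]]}}

```text
time: 6.2
tool_pos: [0.4999, 0.1286, 0.2346]
ee_rot: [3.14, -0.0, -0.015]
wrist_force: [-0.3, -0.4, -2.4]
width: 0.0299
```

```bash
python3 - <<'E'
from h import *
from bench import robot
for n in ("wrist","side"):
    s=robot.snapshot(n); cv2.imwrite(f"pics/{n}4.png",s["img"]); pickle.dump(s,open(f"pics/{n}4.pkl","wb"))
o=robot.get_obs();print(o["tool_pos"],o["ee_rot"],o["wrist_force"],o["width"]); pickle.dump(o,open("pics/o4.pkl","wb"))
E
```

```text
[0.49980824 0.12872447 0.23454464] [ 3.14068998e+00  5.25928852e-06 -1.47033977e-02] [ 0.1147757  -0.94841418 -3.56966141] 0.029901189189786032
```

View pics/wrist4.png

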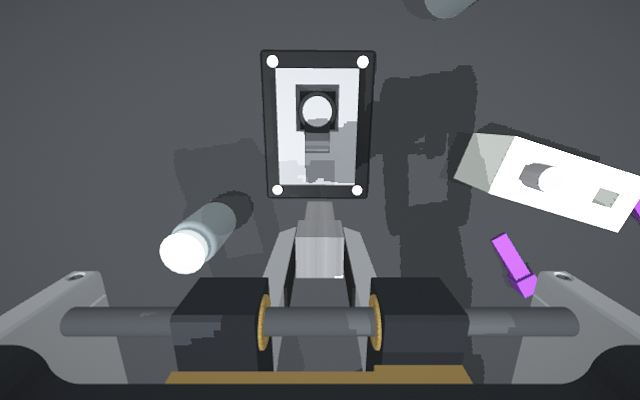

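```bash
python3 - <<'E'
from h import *
s=pickle.load(open("pics/wrist4.pkl","rb"));C=cloud(s); o=pickle.load(open("pics/o4.pkl","rb"))
c=s["img"][75:195,265:370].astype(float); c=255*(c/255)**.5
cv2.imwrite("pics/c5.png",cv2.resize(c.astype(np.uint8),None,fx=5,fy=5,interpolation=cv2.INTER_NEAREST))
print("col 317"); 
for v in range(80,192,2): print(v,s["img"][v,317],C[v,317].round(4),C[v,330].round(4))
m=np.zeros(C.shape[:2],np.uint8); m[55:198,255:380]=(C[55:198,255:380,2]>.075)&(C[55:198,255:380,2]<.1)
c=max(cv2.findContours(m,0,2)[0],key=cv2.contourArea); print("sleeve",cv2.minAreaRect((onz(s,c.reshape(-1,2),.09)[:,:2]*1000).astype(np.float32)))
m[55:198,255:380]=(C[55:198,255:380,2]>.01)
c=max(cv2.findContours(m,0,2)[0],key=cv2.contourArea); print("plate",cv2.minAreaRect((onz(s,c.reshape(-1,2),.02)[:,:2]*1000).astype(np.float32)))
E
```

```text
col 317
80 [240 235 230] [0.6219 0.13   0.0906] [0.6217 0.1159 0.0907]
82 [241 237 233] [0.6198 0.1301 0.0914] [0.6197 0.1159 0.0908]
84 [172 166 161] [0.6179 0.1301 0.09  ] [0.6179 0.1159 0.089 ]
86 [95 90 88] [0.6182 0.1302 0.0692] [0.618  0.1151 0.0693]
88 [98 92 91] [0.6181 0.1304 0.0495] [0.6179 0.1143 0.0495]
90 [77 72 72] [0.6116 0.1302 0.0923] [0.6179 0.1134 0.0258]
92 [68 65 64] [0.6094 0.1302 0.0944] [0.6159 0.1132 0.0207]
94 [68 65 63] [0.6073 0.1302 0.095 ] [0.6135 0.1132 0.0199]
96 [237 232 227] [0.605  0.1303 0.0975] [0.6051 0.1161 0.0938]
98 [241 236 233] [0.603  0.1303 0.0969] [0.6031 0.1161 0.0941]
100 [241 237 233] [0.601  0.1303 0.0965] [0.6011 0.1161 0.0934]
102 [241 237 233] [0.5989 0.1303 0.0983] [0.5989 0.1161 0.0941]
104 [241 237 233] [0.5969 0.1304 0.0968] [0.5967 0.1162 0.0973]
106 [241 237 234] [0.5948 0.1304 0.0978] [0.5946 0.1162 0.0971]
108 [241 237 234] [0.5928 0.1305 0.0965] [0.5926 0.1162 0.096 ]
110 [241 237 234] [0.5907 0.1305 0.0961] [0.5905 0.1163 0.0975]
112 [241 238 234] [0.5886 0.1305 0.0974] [0.5884 0.1163 0.0984]
114 [241 237 234] [0.5865 0.1
[... 1962 characters left out ...]
] [0.516  0.1317 0.0908] [0.5156 0.1162 0.09  ]
178 [164 158 154] [0.5137 0.1317 0.0916] [0.5136 0.1162 0.0919]
180 [220 211 206] [0.5111 0.1318 0.0907] [0.5112 0.1162 0.092 ]
182 [227 222 218] [0.5088 0.1318 0.0913] [0.5083 0.1162 0.0902]
184 [178 172 167] [0.506  0.1318 0.0898] [0.506  0.1162 0.0905]
186 [58 55 53] [0.4878 0.1326 0.0228] [0.4873 0.1136 0.0216]
188 [62 60 58] [0.4846 0.1326 0.022 ] [0.4843 0.1136 0.0217]
190 [62 60 58] [0.4813 0.1327 0.0205] [0.4811 0.1136 0.021 ]
sleeve ((570.0595703125, 130.7828369140625), (90.26860046386719, 128.22531127929688), 88.95989990234375)
plate ((565.7213745117188, 131.27073669433594), (150.58999633789062, 190.60916137695312), 89.22534942626953)
```

View pics/c5.png

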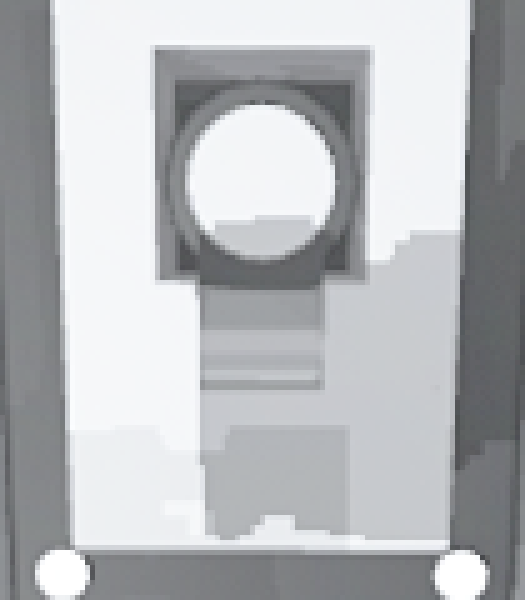

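```bash
python3 - <<'E'
from h import *
s=pickle.load(open("pics/wrist4.pkl","rb"));C=cloud(s); o=pickle.load(open("pics/o4.pkl","rb"))
T=R.from_euler('xyz',o["ee_rot"]).as_matrix(); tp=o["tool_pos"]
c=s["img"][200:300,275:365]; cv2.imwrite("pics/c6.png",cv2.resize(c,None,fx=6,fy=6,interpolation=cv2.INTER_NEAREST))
g=cv2.cvtColor(s["img"],cv2.COLOR_BGR2GRAY).astype(int)
print("post edge rows",[(v,g[v,312:324:4].tolist()) for v in range(124,156)])
print("gap cols v=137",[(u,g[137,u]) for u in range(300,336)])
Ct=(C-tp)@T
for v in (250,262): print([(u,round(float(Ct[v,u,1]),4),round(float(Ct[v,u,2]),4)) for u in list(range(292,302))+list(range(338,350))])
print([(v,Ct[v,320].round(4).tolist()) for v in list(range(200,242,2))+list(range(270,286))])
E
```

```text
post edge rows [(124, [166, 162, 163]), (125, [120, 167, 169]), (126, [58, 112, 104]), (127, [38, 52, 44]), (128, [41, 39, 41]), (129, [41, 43, 41]), (130, [40, 41, 42]), (131, [40, 42, 40]), (132, [47, 44, 43]), (133, [96, 96, 92]), (134, [105, 104, 101]), (135, [102, 102, 101]), (136, [103, 102, 102]), (137, [103, 103, 102]), (138, [103, 102, 103]), (139, [102, 101, 101]), (140, [107, 108, 108]), (141, [135, 136, 136]), (142, [142, 142, 142]), (143, [142, 141, 142]), (144, [142, 142, 142]), (145, [134, 134, 134]), (146, [124, 124, 123]), (147, [122, 121, 121]), (148, [127, 126, 126]), (149, [149, 149, 148]), (150, [145, 147, 156]), (151, [104, 107, 111]), (152, [102, 103, 101]), (153, [150, 151, 151]), (154, [160, 161, 161]), (155, [159, 160, 160])]
gap cols v=137 [(300, np.int64(239)), (301, np.int64(239)), (302, np.int64(239)), (303, np.int64(243)), (304, np.int64(226)), (305, np.int64(79)), (306, np.int64(101)), (307, np.int64(103)), (308, np.int64(103)), (309, np.int64(101)), (310, np.int64(103)), (311, np.int64(103)), (312, np.int64(103)), (313, np.int64(102)), (314, np.int64(
[... 2083 characters left out ...]
0172]), (234, [0.0118, -0.0002, -0.021]), (236, [0.0119, -0.0002, -0.0243]), (238, [0.0109, -0.0002, -0.0249]), (240, [0.0101, -0.0002, -0.0262]), (270, [-0.0103, -0.0001, -0.0262]), (271, [-0.011, -0.0001, -0.0263]), (272, [-0.0118, -0.0001, -0.0261]), (273, [-0.0128, -0.0001, -0.0256]), (274, [-0.0133, -0.0001, -0.026]), (275, [-0.0138, -0.0001, -0.0263]), (276, [-0.015, -0.0001, -0.0255]), (277, [-0.016, -0.0001, -0.0249]), (278, [-0.1782, 0.0009, 0.2347]), (279, [-0.1802, 0.0009, 0.2349]), (280, [-0.1815, 0.0009, 0.2338]), (281, [-0.1842, 0.0009, 0.235]), (282, [-0.1849, 0.0009, 0.2331]), (283, [-0.1872, 0.0009, 0.2336]), (284, [-0.1887, 0.0009, 0.2329]), (285, [-0.1922, 0.001, 0.2352])]
```

View pics/c6.png

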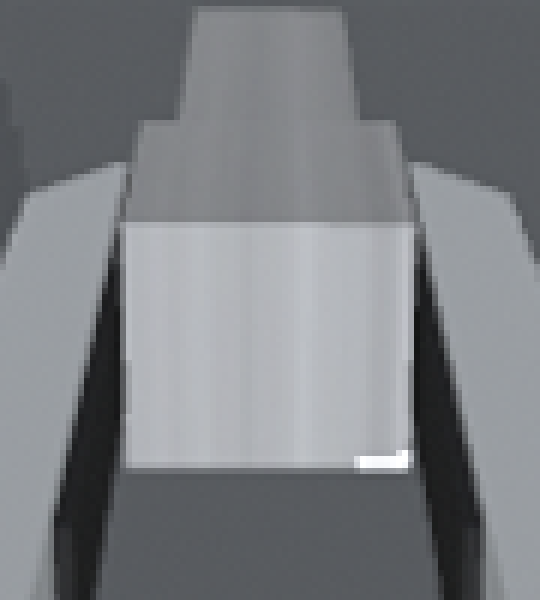

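```bash
python3 - <<'E'
from h import *
s=pickle.load(open("pics/wrist4.pkl","rb"));C=cloud(s)
for v in (129,130,131,132,133): print(v,C[v,308:328:3].round(4)[:,[0,2]].tolist())
for nm,v,z in (("post130.5",130.5,.096),("131",131,.096),("131.5",131.5,.096),("lipin",140.2,.085),("lipout",145.5,.09)):
    print(nm,onz(s,[(308,v),(317,v),(326,v)],z)[:,:2].round(4).tolist())
print("gap y",onz(s,[(304.6,137),(329.6,137)],.09))
print([ (v,C[v,317].round(4).tolist()) for v in range(133,155)])
E
```

```text
129 [[0.5707, 0.0978], [0.5706, 0.0972], [0.5705, 0.0963], [0.5705, 0.0967], [0.5704, 0.0958], [0.5704, 0.0964], [0.5703, 0.0961]]
130 [[0.5695, 0.0966], [0.5695, 0.0968], [0.5695, 0.0974], [0.5694, 0.0977], [0.5694, 0.0989], [0.5694, 0.0982], [0.5693, 0.0981]]
131 [[0.5685, 0.0974], [0.5684, 0.0968], [0.5684, 0.0965], [0.5683, 0.0968], [0.5683, 0.0966], [0.5682, 0.0963], [0.5682, 0.0974]]
132 [[0.5644, 0.0212], [0.5644, 0.0213], [0.5643, 0.0197], [0.5642, 0.0204], [0.5642, 0.0203], [0.5642, 0.0213], [0.5641, 0.0212]]
133 [[0.5638, 0.038], [0.5638, 0.0398], [0.5636, 0.037], [0.5636, 0.0375], [0.5636, 0.0381], [0.5635, 0.0375], [0.5634, 0.0371]]
post130.5 [[0.569, 0.1409], [0.5688, 0.1308], [0.5687, 0.1207]]
131 [[0.5684, 0.1409], [0.5683, 0.1308], [0.5682, 0.1207]]
131.5 [[0.5679, 0.1409], [0.5677, 0.1308], [0.5676, 0.1207]]
lipin [[0.5576, 0.1416], [0.5574, 0.1311], [0.5573, 0.1205]]
lipout [[0.5519, 0.1416], [0.5518, 0.1311], [0.5516, 0.1207]]
gap y [[0.56156895 0.14524403 0.09      ]
 [0.56118497 0.11649876 0.09      ]]
[(133, [0.5636, 0.1313, 0.0375]), (134, [0.5627, 0.1313, 0.0464]), (135, [0.5617, 0.1312, 0.0519]), (136, [0.5608, 0.1312, 0.0581]), (137, [0.56, 0.1312, 0.0662]), (138, [0.5592, 0.1311, 0.0716]), (139, [0.5584, 0.1311, 0.0779]), (140, [0.5576, 0.1311, 0.0841]), (141, [0.5566, 0.1311, 0.0861]), (142, [0.5556, 0.1311, 0.0878]), (143, [0.5546, 0.1311, 0.0897]), (144, [0.5536, 0.1311, 0.0916]), (145, [0.5524, 0.1311, 0.0906]), (146, [0.5511, 0.1311, 0.0894]), (147, [0.5498, 0.1312, 0.0875]), (148, [0.5487, 0.1312, 0.0882]), (149, [0.5472, 0.1312, 0.0849]), (150, [0.5459, 0.1313, 0.0835]), (151, [0.5442, 0.1313, 0.0782]), (152, [0.544, 0.1313, 0.0877]), (153, [0.5432, 0.1313, 0.0909]), (154, [0.542, 0.1313, 0.0904])]
```

In the wrist view the post edge is at row 131.5, so x ≈ 0.568. The flare's inner edge is at row 140, x ≈ 0.557. That leaves a gap of about 10 mm, with its y-centre at 0.1309. The held key's flat face is at tool x +4 in the same view. Target TCP is about (0.5617, 0.1305).

```bash
python3 - <<'E'
from h import *
from bench import robot
o=robot.get_obs(); move(o,[.5617,.1305,.184],-.0165)
E
```

```text
row [0.0009 0.     0.0018] [ 6.186 -0.273  5.054]
```

{"fn": "drive_tool", "kwargs": {"series": [[[0.0009,0,0.0018,2,-0.1,0,15],[0.0009,0,0.0018,4,-0.2,0,15],[0.0009,0,0.0018,5.5,-0.25,1,15],[0.0009,0,0.0018,6.19,-0.27,2.5,15],[0.0009,0,0.0018,6.19,-0.27,4,15],[0.0009,0,0.0018,6.19,-0.27,5,15],[0.0009,0,0.0018,6.19,-0.27,5.05,15],[0.0009,0,0.0018,6.19,-0.27,5.05,15],[0.0009,0,0.0018,6.19,-0.27,5.05,15]]]}}

```text
time: 7.2
tool_pos: [0.5619, 0.1306, 0.1852]
ee_rot: [-3.141, -0.002, -0.016]
wrist_force: [0.4, 0.4, -3.7]
width: 0.0301
```

```bash
python3 - <<'E'
from h import *
from bench import robot
for n in ("wrist","side"):
    s=robot.snapshot(n); cv2.imwrite(f"pics/{n}5.png",s["img"]); pickle.dump(s,open(f"pics/{n}5.pkl","wb"))
o=robot.get_obs();print(o["tool_pos"],o["ee_rot"],o["wrist_force"],o["width"]); pickle.dump(o,open("pics/o5.pkl","wb"))
move(o,[.5617,.1305,.155],-.0165)
u,v=map(int,proj(s,[[.566,.1305,.11]])[0])
a=cv2.resize(s["img"][v-50:v+50,u-50:u+50],None,fx=4,fy=4,interpolation=2)
w=cv2.imread("pics/wrist5.png")[160:260,270:370]
cv2.imwrite("pics/c7.png",np.hstack([a,cv2.resize(w,None,fx=4,fy=4,interpolation=2)]))
E
```

```text
[0.56204551 0.130623   0.18530994] [-3.14127532e+00 -2.11443650e-03 -1.63067204e-02] [ 1.00997477 -0.05912532 -3.75126061] 0.029999634564917926
 row [-0.0003 -0.0021  0.0002] [-0.041  0.014  3.031]
```

View pics/c7.png

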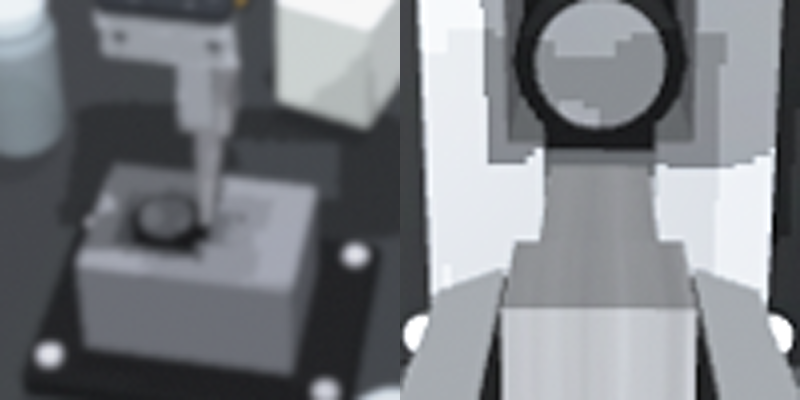

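The foot (right crop, row 165) sits just behind the post and is centred in the slot between columns 545 and 655. I'll lower gently.

{"fn": "drive_tool", "kwargs": {"series": [[[0,-0.002,0,-0.04,0.01,0.4,15],[0,-0.002,0,-0.04,0.01,0.8,15],[0,-0.002,0,-0.04,0.01,1.1,15],[0,-0.002,0,-0.04,0.01,1.3,15],[0,-0.002,0,-0.04,0.01,1.5,15],[0,-0.002,0,-0.04,0.01,1.7,15],[0,-0.002,0,-0.04,0.01,1.9,15],[0,-0.002,0,-0.04,0.01,1.9,15]]]}}

```text
time: 8.1
tool_pos: [0.5615, 0.1305, 0.1659]
ee_rot: [-3.141, 0.001, -0.016]
wrist_force: [0.3, -0.8, -2.5]
width: 0.0297
```

{"fn": "drive_tool", "kwargs": {"series": [[[0,0,0,0,0,0.2,15],[0,0,0,0,0,0.4,15],[0,0,0,0,0,0.6,15],[0,0,0,0,0,0.7,15],[0,0,0,0,0,0.7,15]]]}}

```text
time: 8.6
tool_pos: [0.5613, 0.1305, 0.1586]
ee_rot: [-3.141, 0.001, -0.016]
wrist_force: [-0.1, -0.4, -3.5]
width: 0.0298
```

Foot is about 11 mm below the rim with no contact. Now ease toward the post (+x), watching the side force.

{"fn": "drive_tool", "kwargs": {"series": [[[0,0,0,0.05,0,0,15],[0,0,0,0.1,0,0,15],[0,0,0,0.15,0,0,15],[0,0,0,0.15,0,0,15]]]}}

```text
time: 9.0
tool_pos: [0.563, 0.1304, 0.1587]
ee_rot: [-3.141, 0.001, -0.016]
wrist_force: [0.3, 0.2, -3.8]
width: 0.0297
```

{"fn": "drive_tool", "kwargs": {"series": [[[0,0,0,0.05,0,0,15],[0,0,0,0.1,0,0,15],[0,0,0,0.1,0,0,15]]]}}

```text
time: 9.3
tool_pos: [0.5639, 0.1304, 0.1586]
ee_rot: [-3.141, 0.001, -0.016]
wrist_force: [-1.2, 0.2, -3.3]
width: 0.0298
```

{"fn": "drive_tool", "kwargs": {"series": [[[0,0,0,0.05,0,0,15],[0,0,0,0.05,0,0,15]]]}}

```text
time: 9.5
tool_pos: [0.564, 0.1305, 0.1585]
ee_rot: [-3.141, 0.002, -0.016]
wrist_force: [-2.4, 0.3, -3.2]
width: 0.0296
```

{"fn": "drive_tool", "kwargs": {"series": [[[0,0,0,0.05,0,0,15],[0,0,0,0.05,0,0,15]]]}}

```text
time: 9.7
tool_pos: [0.5642, 0.1305, 0.1583]
ee_rot: [-3.142, 0.003, -0.016]
wrist_force: [-1.5, -0.3, -3.1]
width: 0.0298
```

{"fn": "drive_tool", "kwargs": {"series": [[[0,0,0,0.05,0,0,15],[0,0,0,0.05,0,0,15]]]}}

```text
time: 9.9
tool_pos: [0.5644, 0.1305, 0.1582]
ee_rot: [3.142, 0.004, -0.016]
wrist_force: [-1.7, 0.1, -3.4]
width: 0.0298
```

{"fn": "drive_tool", "kwargs": {"series": [[[0,0.004,0,0.08,0,0,15],[0,0.004,0,0.1,0,0,15],[0,0.004,0,0.1,0,0,15]]]}}

```text
time: 10.2
tool_pos: [0.5647, 0.1304, 0.158]
ee_rot: [3.142, 0.002, -0.016]
wrist_force: [-4.5, -0.2, -2.0]
width: 0.0298
```

{"fn": "drive_tool", "kwargs": {"series": [[[0,0.004,0,0.1,0,0,15],[0,0.004,0,0.1,0,0,15]]]}}

```text
time: 10.4
tool_pos: [0.5649, 0.1305, 0.1578]
ee_rot: [3.141, -0.0, -0.016]
wrist_force: [-5.3, -0.4, -2.3]
width: 0.0294
```

The post moved from about 0.5640 to 0.5648 and the side force rose to 5 N, so the post is against its far side. Now descend, watching Fz (free value is about -3).

{"fn": "drive_tool", "kwargs": {"series": [[[0,0,0,-0.03,0,0.15,15],[0,0,0,-0.03,0,0.3,15],[0,0,0,-0.03,0,0.45,15],[0,0,0,-0.03,0,0.6,15],[0,0,0,-0.03,0,0.7,15]]]}}

```text
time: 10.9
tool_pos: [0.5646, 0.1305, 0.1505]
ee_rot: [3.141, -0.0, -0.016]
wrist_force: [-3.7, 0.2, -2.4]
width: 0.03
```

{"fn": "drive_tool", "kwargs": {"series": [[[0,0,0,0,0,0.15,15],[0,0,0,0,0,0.3,15],[0,0,0,0,0,0.4,15]]]}}

```text
time: 11.2
tool_pos: [0.5646, 0.1305, 0.1463]
ee_rot: [3.141, -0.0, -0.016]
wrist_force: [-3.4, 0.5, -1.7]
width: 0.0297
```

{"fn": "drive_tool", "kwargs": {"series": [[[0,0,0,0,0,0.15,15],[0,0,0,0,0,0.3,15],[0,0,0,0,0,0.3,15]]]}}

```text
time: 11.5
tool_pos: [0.5646, 0.1304, 0.1428]
ee_rot: [3.141, 0.0, -0.016]
wrist_force: [-3.8, 0.3, -4.1]
width: 0.0297
```

{"fn": "drive_tool", "kwargs": {"series": [[[0,0,0,0,0,0.15,15],[0,0,0,0,0,0.3,15],[0,0,0,0,0,0.3,15]]]}}

```text
time: 11.8
tool_pos: [0.5645, 0.1304, 0.1394]
ee_rot: [3.141, 0.0, -0.016]
wrist_force: [-2.8, 0.6, -3.5]
width: 0.0297
```

{"fn": "drive_tool", "kwargs": {"series": [[[0,0,0,0,0,0.15,15],[0,0,0,0,0,0.3,15],[0,0,0,0,0,0.3,15]]]}}

```text
time: 12.1
tool_pos: [0.5645, 0.1304, 0.1361]
ee_rot: [3.141, 0.001, -0.016]
wrist_force: [-2.5, 0.3, -4.2]
width: 0.03
```

{"fn": "drive_tool", "kwargs": {"series": [[[0,0,0,0,0,0.1,15],[0,0,0,0,0,0.2,15],[0,0,0,0,0,0.2,15]]]}}

```text
time: 12.4
tool_pos: [0.5645, 0.1304, 0.1339]
ee_rot: [3.141, 0.001, -0.016]
wrist_force: [-2.6, -0.4, -2.6]
width: 0.0294
```

{"fn": "drive_tool", "kwargs": {"series": [[[0,0,0,0,0,0.1,15],[0,0,0,0,0,0.2,15],[0,0,0,0,0,0.2,15]]]}}

```text
time: 12.7
tool_pos: [0.5645, 0.1304, 0.1316]
ee_rot: [3.141, 0.001, -0.016]
wrist_force: [-3.6, 0.2, -2.9]
width: 0.0295
```

{"fn": "drive_tool", "kwargs": {"series": [[[0,0,0,0,0,0.1,15],[0,0,0,0,0,0.2,15],[0,0,0,0,0,0.2,15]]]}}

```text
time: 13.0
tool_pos: [0.5645, 0.1304, 0.1294]
ee_rot: [3.141, 0.001, -0.016]
wrist_force: [-4.9, 0.1, -2.8]
width: 0.0297
```

{"fn": "drive_tool", "kwargs": {"series": [[[0,0,0,0,0,0.1,15],[0,0,0,0,0,0.2,15],[0,0,0,0,0,0.2,15]]]}}

```text
time: 13.3
tool_pos: [0.5645, 0.1304, 0.1271]
ee_rot: [3.141, 0.001, -0.016]
wrist_force: [-4.5, -0.5, -3.9]
width: 0.0296
```

{"fn": "drive_tool", "kwargs": {"series": [[[0,0,0,0,0,0.1,15],[0,0,0,0,0,0.2,15],[0,0,0,0,0,0.2,15]]]}}

```text
time: 13.6
tool_pos: [0.5644, 0.1304, 0.1249]
ee_rot: [3.141, 0.001, -0.016]
wrist_force: [-3.7, 0.3, -3.2]
width: 0.0298
```

{"fn": "drive_tool", "kwargs": {"series": [[[0,0,0,0,0,0.1,15],[0,0,0,0,0,0.2,15],[0,0,0,0,0,0.2,15]]]}}

```text
time: 13.9
tool_pos: [0.5644, 0.1304, 0.1227]
ee_rot: [3.141, 0.001, -0.016]
wrist_force: [-5.2, 0.7, -3.0]
width: 0.0302
```

{"fn": "drive_tool", "kwargs": {"series": [[[0,0,0,0,0,0.1,15],[0,0,0,0,0,0.2,15],[0,0,0,0,0,0.2,15]]]}}

```text
time: 14.2
tool_pos: [0.5643, 0.1304, 0.1214]
ee_rot: [3.141, 0.001, -0.016]
wrist_force: [-5.6, -0.3, 0.0]
width: 0.03
```

{"fn": "drive_tool", "kwargs": {"series": [[[0,0,0,0,0,0.1,15],[0,0,0,0,0,0.2,15],[0,0,0,0,0,0.2,15]]]}}

```text
time: 14.5
tool_pos: [0.5643, 0.1305, 0.1206]
ee_rot: [3.141, 0.0, -0.016]
wrist_force: [-7.3, 0.0, 1.2]
width: 0.0298
```

Contact has begun: Fz is up about 4 N. Continue in small steps.

{"fn": "drive_tool", "kwargs": {"series": [[[0,0,0,-0.03,0,0.1,15],[0,0,0,-0.03,0,0.15,15],[0,0,0,-0.03,0,0.15,15]]]}}

```text
time: 14.8
tool_pos: [0.5643, 0.1305, 0.1204]
ee_rot: [3.141, -0.001, -0.016]
wrist_force: [-5.9, -0.7, 2.2]
width: 0.0296
```

{"fn": "drive_tool", "kwargs": {"series": [[[0,0,0,0,0,0.1,15],[0,0,0,0,0,0.2,15],[0,0,0,0,0,0.2,15]]]}}

```text
time: 15.1
tool_pos: [0.5642, 0.1305, 0.1198]
ee_rot: [3.142, -0.002, -0.016]
wrist_force: [-7.5, -0.7, 3.9]
width: 0.0297
```

Net push is now about 7 N and the key is seated in the wedge. I'll release, rise, shut the fingers and finish by pressing on the head from above.

{"fn": "drive_tool", "kwargs": {"series": [[[0,0,0,0,0,0,30],[0,0,0,0,0,0,50],[0,0,0,0,0,0,60],[0,0,0,0,0,0,60],[0,0,0,0,0,-1,60],[0,0,0,0,0,-2.5,60],[0,0,0,0,0,-4,40],[0,0,0,0,0,-5,0],[0,0,0,0,0,-5,0],[0,0,0,0,0,-5,0],[0,0,0,0,0,-5,0],[0,0,0,0,0,-5,0],[0,0,0,0,0,-5,0],[0,0,0,0,0,-5,0]]]}}

```text
time: 16.5
tool_pos: [0.5639, 0.1305, 0.1693]
ee_rot: [3.141, -0.001, -0.016]
wrist_force: [-0.4, 0.1, 0.7]
width: 0.0002
```

```bash
python3 - <<'E'
from h import *
from bench import robot
for n in ("wrist","side"):
    s=robot.snapshot(n); cv2.imwrite(f"pics/{n}6.png",s["img"]); pickle.dump(s,open(f"pics/{n}6.pkl","wb"))
o=robot.get_obs();print(o["time"],o["tool_pos"],o["ee_rot"],o["wrist_force"],o["width"]); pickle.dump(o,open("pics/o6.pkl","wb"))
move(o,[.5635,.1305,.150],-.0165)
u,v=map(int,proj(s,[[.566,.1305,.12]])[0])
a=cv2.resize(s["img"][v-50:v+50,u-50:u+50],None,fx=4,fy=4,interpolation=2)
w=cv2.imread("pics/wrist6.png")[160:260,270:370]
cv2.imwrite("pics/c8.png",np.hstack([a,cv2.resize(w,None,fx=4,fy=4,interpolation=2)]))
w=pickle.load(open("pics/wrist6.pkl","rb"));C=cloud(w);T=R.from_euler('xyz',o["ee_rot"]).as_matrix()
q=C[150:300,280:360].reshape(-1,3); q=q[(q[:,2]>.12)&(q[:,2]<.155)&(abs(q[:,0]-.563)<.03)]; print("head",len(q),np.percentile(q[:,2],[5,50,90]),q[q[:,2]>np.median(q[:,2])-.003].min(0),q.max(0))
E
```

```text
16.6 [0.56405265 0.13052444 0.1695454 ] [ 3.14144309e+00 -1.64768733e-03 -1.60969240e-02] [-0.52906153  0.13722716 -0.32398564] 0.0003329199989140606
 row [ 0.0001 -0.0016  0.0004] [-0.058  0.003  1.954]
head 1020 [0.12377836 0.1445758  0.14562967] [0.55805062 0.11620339 0.14180355] [0.57677394 0.14594716 0.14705735]
```

View pics/c8.png

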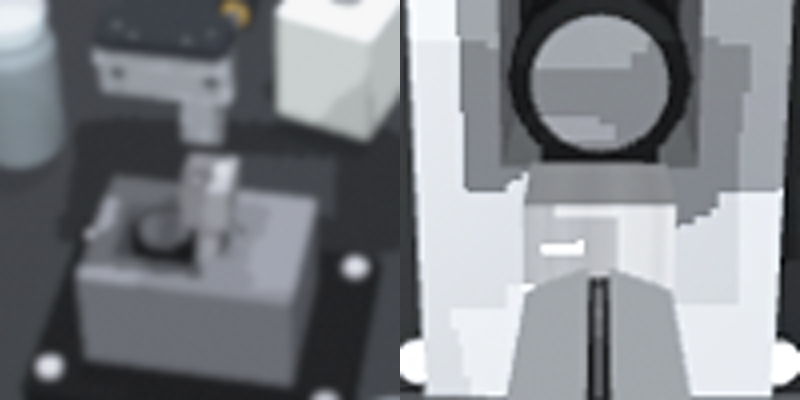

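Key stands upright in the gap (head top z ≈ 0.145) with the shut fingers above it at z 0.1695. Now press down in small steps toward about 17 N.

{"fn": "drive_tool", "kwargs": {"series": [[[0,-0.0016,0,-0.05,0,1,0],[0,-0.0016,0,-0.05,0,1.7,0],[0,-0.0016,0,-0.05,0,2.0,0],[0,-0.0016,0,-0.05,0,2.2,0],[0,-0.0016,0,-0.05,0,2.2,0]]]}}

```text
time: 17.1
tool_pos: [0.5634, 0.1305, 0.147]
ee_rot: [3.141, 0.001, -0.016]
wrist_force: [-0.2, -0.5, 0.6]
width: 0.0005
```

{"fn": "drive_tool", "kwargs": {"series": [[[0,0,0,0,0,0.1,0],[0,0,0,0,0,0.2,0],[0,0,0,0,0,0.2,0]]]}}

```text
time: 17.4
tool_pos: [0.5634, 0.1305, 0.1451]
ee_rot: [3.141, 0.001, -0.016]
wrist_force: [-0.5, -1.0, -0.3]
width: 0.0006
```

{"fn": "drive_tool", "kwargs": {"series": [[[0,0,0,0,0,0.05,0],[0,0,0,0,0,0.1,0],[0,0,0,0,0,0.1,0]]]}}

```text
time: 17.7
tool_pos: [0.5634, 0.1305, 0.1441]
ee_rot: [3.141, 0.0, -0.016]
wrist_force: [-0.4, 0.3, -0.0]
width: 0.0006
```

{"fn": "drive_tool", "kwargs": {"series": [[[0,0,0,0,0,0.05,0],[0,0,0,0,0,0.1,0],[0,0,0,0,0,0.1,0]]]}}

```text
time: 18.0
tool_pos: [0.5635, 0.1306, 0.1438]
ee_rot: [3.142, -0.0, -0.016]
wrist_force: [-1.2, -0.5, 3.7]
width: 0.0007
```

{"fn": "drive_tool", "kwargs": {"series": [[[0,0,0,0,0,0.1,0],[0,0,0,0,0,0.15,0],[0,0,0,0,0,0.15,0],[0,0,0,0,0,0.15,0]]]}}

```text
time: 18.4
tool_pos: [0.5635, 0.1307, 0.1433]
ee_rot: [-3.141, -0.001, -0.016]
wrist_force: [-2.6, -0.3, 5.0]
width: 0.0006
```

{"fn": "drive_tool", "kwargs": {"series": [[[0,0,0,0,0,0.1,0],[0,0,0,0,0,0.2,0],[0,0,0,0,0,0.2,0],[0,0,0,0,0,0.2,0]]]}}

```text
time: 18.8
tool_pos: [0.5635, 0.1308, 0.1429]
ee_rot: [-3.141, -0.002, -0.016]
wrist_force: [-3.0, -0.4, 7.7]
width: 0.0006
```

{"fn": "drive_tool", "kwargs": {"series": [[[0,-0.002,0,0,0,0.1,0],[0,-0.002,0,-0.02,0,0.2,0],[0,-0.002,0,-0.03,0.02,0.25,0],[0,-0.002,0,-0.03,0.02,0.25,0]]]}}

```text
time: 19.2
tool_pos: [0.5635, 0.1309, 0.1427]
ee_rot: [-3.14, -0.002, -0.016]
wrist_force: [-3.3, 0.7, 9.6]
width: 0.0009
```

{"fn": "drive_tool", "kwargs": {"series": [[[0,-0.002,0,0,0,0.1,0],[0,-0.002,0,-0.02,0,0.2,0],[0,-0.002,0,-0.03,0.02,0.25,0],[0,-0.002,0,-0.03,0.02,0.25,0]]]}}

```text
time: 19.6
tool_pos: [0.5636, 0.1309, 0.1425]
ee_rot: [-3.14, -0.002, -0.016]
wrist_force: [-4.3, -0.7, 10.5]
width: 0.0008
```

{"fn": "drive_tool", "kwargs": {"series": [[[0,-0.002,0,-0.05,0,0.15,0],[0,-0.002,0,-0.08,0,0.25,0],[0,-0.002,0,-0.08,0.02,0.32,0],[0,-0.002,0,-0.08,0.02,0.32,0]]]}}

```text
time: 20.0
tool_pos: [0.5636, 0.131, 0.1422]
ee_rot: [-3.139, -0.004, -0.015]
wrist_force: [-2.7, -0.6, 13.0]
width: 0.0007
```

{"fn": "drive_tool", "kwargs": {"series": [[[0,-0.002,0,-0.05,0,0.15,0],[0,-0.002,0,-0.08,0,0.25,0],[0,-0.002,0,-0.08,0.02,0.35,0],[0,-0.002,0,-0.08,0.02,0.35,0]]]}}

```text
time: 20.4
tool_pos: [0.5636, 0.1311, 0.142]
ee_rot: [-3.138, -0.006, -0.015]
wrist_force: [-4.4, -0.4, 12.9]
width: 0.0004
```

{"fn": "drive_tool", "kwargs": {"series": [[[-0.0035,-0.005,0,-0.05,0.03,0.2,0],[-0.0035,-0.006,0,-0.05,0.03,0.3,0],[-0.0035,-0.006,0,-0.05,0.03,0.37,0],[-0.0035,-0.006,0,-0.05,0.03,0.37,0],[-0.0035,-0.006,0,-0.05,0.03,0.37,0]]]}}

```text
time: 20.9
tool_pos: [0.5636, 0.1311, 0.1419]
ee_rot: [-3.141, -0.003, -0.015]
wrist_force: [-4.7, -0.4, 14.0]
width: -0.0
```

```bash
python3 - <<'E'
from h import *
from bench import robot
for k in range(3):
    s=robot.snapshot("side");o=robot.get_obs();print(o["time"],o["tool_pos"],o["ee_rot"],o["wrist_force"])
E
```

```text
20.95 [0.56360925 0.1310974  0.14188532] [-3.14074781e+00 -3.11140991e-03 -1.51813957e-02] [-5.34910371 -0.55705406 13.62716935]
21.0 [0.56361732 0.13108563 0.14189839] [-3.14075594e+00 -3.13124545e-03 -1.51794384e-02] [-4.27209225  0.6216965  14.28417992]
21.05 [0.56360556 0.13110714 0.14188247] [-3.14072172e+00 -3.08602294e-03 -1.51765199e-02] [-5.40259994 -0.76214441 13.86476399]
```

{"fn": "drive_tool", "kwargs": {"series": [[[-0.001,-0.003,0,-0.1,0.03,0.25,0],[-0.001,-0.003,0,-0.13,0.03,0.35,0],[-0.001,-0.003,0,-0.15,0.03,0.42,0],[-0.001,-0.003,0,-0.15,0.03,0.42,0],[-0.001,-0.003,0,-0.15,0.03,0.42,0]]]}}

```text
time: 21.55
tool_pos: [0.5636, 0.1311, 0.1418]
ee_rot: [-3.141, -0.006, -0.015]
wrist_force: [-2.7, -0.2, 14.1]
width: 0.0005
```

{"fn": "drive_tool", "kwargs": {"series": [[[-0.001,-0.003,0,-0.1,0.03,0.3,0],[-0.001,-0.003,0,-0.13,0.03,0.4,0],[-0.001,-0.003,0,-0.15,0.03,0.45,0],[-0.001,-0.003,0,-0.15,0.03,0.45,0]]]}}

```text
time: 21.95
tool_pos: [0.5636, 0.1312, 0.1417]
ee_rot: [-3.141, -0.009, -0.015]
wrist_force: [-4.8, -0.3, 16.2]
width: 0.0001
```

{"fn": "drive_tool", "kwargs": {"series": [[[-0.001,-0.006,0,-0.05,0.03,0.3,0],[-0.001,-0.009,0,-0.05,0.03,0.42,0],[-0.001,-0.009,0,-0.05,0.03,0.5,0],[-0.001,-0.009,0,-0.05,0.03,0.5,0],[-0.001,-0.009,0,-0.05,0.03,0.5,0]]]}}

```text
time: 22.45
tool_pos: [0.5637, 0.1313, 0.1414]
ee_rot: [-3.141, -0.004, -0.015]
wrist_force: [-6.4, -1.0, 17.7]
width: 0.0004
```

```bash
python3 - <<'E'
from h import *
from bench import robot
for k in range(3):
    s=robot.snapshot("side");o=robot.get_obs();print(o["time"],o["tool_pos"],o["ee_rot"],o["wrist_force"])
E
```

```text
22.5 [0.56364869 0.13122102 0.14136465] [-3.14070744 -0.00417175 -0.01478127] [-6.89641699 -0.17481351 16.80218372]
22.55 [0.56364912 0.13124412 0.14134761] [-3.14066475 -0.00417393 -0.0147988 ] [-6.115189    0.09999391 17.73722495]
22.6 [0.56365467 0.13125993 0.14138331] [-3.14065757 -0.00421922 -0.01471808] [-5.76206296  0.17641366 17.06380807]
```

Steady 17.3 N, but with 6 N of side drag from the fingers. I'll lift off to clear that, see whether the key stays, then press once more.

{"fn": "drive_tool", "kwargs": {"series": [[[0,0,0,0,0,-0.3,0],[0,0,0,0,0,-0.8,0],[-0.001,-0.004,0,0,0.06,-1,0],[-0.001,-0.004,0,0,0.06,-1,0],[-0.001,-0.004,0,0,0.06,-1,0]]]}}

```text
time: 23.1
tool_pos: [0.5634, 0.1305, 0.1504]
ee_rot: [3.141, 0.001, -0.015]
wrist_force: [-0.4, -0.2, -0.1]
width: 0.0008
```

```bash
python3 - <<'E'
from h import *
from bench import robot
s=robot.snapshot("wrist");o=robot.get_obs();print(o["time"],o["tool_pos"],o["ee_rot"],o["wrist_force"])
move(o,[.5625,.1305,.1425],-.0155)
C=cloud(s)
q=C[150:300,280:360].reshape(-1,3); q=q[(q[:,2]>.12)&(q[:,2]<.147)&(abs(q[:,0]-.563)<.03)]; print("head",len(q),np.percentile(q[:,2],[5,50,90]))
cv2.imwrite("pics/w7.png",cv2.resize(s["img"][130:270,250:390],None,fx=4,fy=4,interpolation=2))
E
```

```text
23.15 [0.56333692 0.13053638 0.15040202] [ 3.14127025e+00  1.32635796e-03 -1.48250399e-02] [-0.9685124  -0.81112622  0.97308257]
 row [0.0003 0.0013 0.0007] [-0.083  0.005  0.79 ]
head 889 [0.12319588 0.14165886 0.14282335]
```

View pics/w7.png

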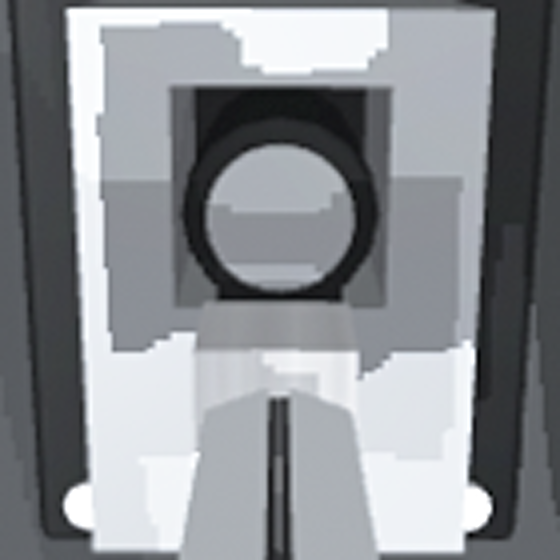

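{"fn": "drive_tool", "kwargs": {"series": [[[0,0.001,0,0,0,0.5,0],[0,0.001,0,0,0,0.8,0],[0,0.001,0,-0.02,0,1.0,0],[0,0.001,0,-0.06,0,1.1,0],[0,0.001,0,-0.1,0,1.2,0],[0,0.001,0,-0.12,0,1.25,0],[0,0.001,0,-0.12,0,1.25,0]]]}}

```text
time: 23.85
tool_pos: [0.563, 0.1305, 0.1414]
ee_rot: [3.141, -0.004, -0.015]
wrist_force: [-2.3, -0.9, 10.2]
width: 0.0004
```

{"fn": "drive_tool", "kwargs": {"series": [[[0,-0.003,0,-0.08,0,0.4,0],[0,-0.003,0,-0.1,0,0.45,0],[0,-0.003,0,-0.12,0,0.5,0],[0,-0.003,0,-0.12,0,0.5,0]]]}}

```text
time: 24.25
tool_pos: [0.563, 0.1305, 0.1413]
ee_rot: [-3.141, -0.007, -0.015]
wrist_force: [-4.6, -0.4, 15.8]
width: 0.0005
```

{"fn": "drive_tool", "kwargs": {"series": [[[0,-0.005,0,-0.12,0,0.5,0],[0,-0.005,0,-0.12,0,0.55,0],[0,-0.005,0,-0.12,0,0.55,0],[0,-0.005,0,-0.12,0,0.55,0]]]}}

```text
time: 24.65
tool_pos: [0.563, 0.1305, 0.1413]
ee_rot: [-3.141, -0.008, -0.015]
wrist_force: [-4.4, -2.1, 16.1]
width: 0.0005
```

{"fn": "drive_tool", "kwargs": {"series": [[[0,-0.006,0,-0.12,0,0.55,0],[0,-0.006,0,-0.12,0,0.6,0],[0,-0.006,0,-0.12,0,0.63,0],[0,-0.006,0,-0.12,0,0.63,0]]]}}

```text
time: 25.05
tool_pos: [0.563, 0.1306, 0.1411]
ee_rot: [-3.14, -0.008, -0.015]
wrist_force: [-5.9, -1.3, 19.5]
width: 0.0005
```

```bash
python3 - <<'E'
from h import *
from bench import robot
for k in range(3):
    s=robot.snapshot("side");o=robot.get_obs();print(o["time"],o["tool_pos"],o["ee_rot"],o["wrist_force"])
E
```

```text
25.1 [0.56307741 0.13060484 0.1411525 ] [-3.14036519 -0.00850328 -0.0147509 ] [-6.43352017 -0.7533988  19.50728865]
25.15 [0.56305002 0.13064211 0.14117489] [-3.14033812 -0.00851461 -0.0147367 ] [-5.76081368 -1.29845245 18.97452339]
25.2 [0.56305786 0.1305685  0.1411513 ] [-3.14040955 -0.00846223 -0.01484412] [-5.5525185  -1.05955173 19.22523864]
```

Steady 19.2 N with the key barely moving, so I stop there. Lift off and retreat.

{"fn": "drive_tool", "kwargs": {"series": [[[0,0,0,0,0,-0.4,0],[0,0,0,0,0,-1,0],[0,-0.008,0,0,0,-3,0],[0,-0.008,0,-2,0,-6,0],[0,-0.008,0,-5,0,-9,0],[0,-0.008,0,-8,0,-10,0],[0,-0.008,0,-8,0,-10,0],[0,-0.008,0,-8,0,-10,0]]]}}

```text
time: 26.0
tool_pos: [0.4822, 0.1317, 0.2402]
ee_rot: [-3.14, -0.001, -0.015]
wrist_force: [-0.3, 0.4, -0.1]
width: 0.0003
```

```bash
python3 - <<'E'
from h import *
from bench import robot
S={}
for n in ("wrist","side","top"):
    s=robot.snapshot(n); S[n]=s; cv2.imwrite(f"pics/{n}9.png",s["img"])
o=robot.get_obs();print(o["time"],o["tool_pos"],o["wrist_force"],o["qvel"].round(3))
w=S["wrist"];C=cloud(w)
m=(C[...,2]>.13)&(C[...,2]<.15)&(abs(C[...,0]-.563)<.03)&(abs(C[...,1]-.13)<.03); q=C[m]
print("head top",np.median(q[:,2]),cv2.minAreaRect((q[:,:2]*1000).astype(np.float32)))
v,u=np.argwhere(m).mean(0).astype(int);print(u,v)
a=cv2.resize(w["img"][max(0,v-60):v+60,u-60:u+60],(400,400),interpolation=2)
u,v=map(int,proj(S["side"],[[.566,.1305,.1]])[0]); b=cv2.resize(S["side"]["img"][v-50:v+50,u-50:u+50],(400,400),interpolation=2)
cv2.imwrite("pics/c9.png",np.hstack([a,b]))
E
```

```text
26.15 [0.48243227 0.13146947 0.23864849] [-0.20227454  0.26539781 -0.32936024] [-0.001  0.007 -0.003  0.003  0.003  0.   ]
head top 0.14203392748727317 ((561.8599243164062, 131.84742736816406), (29.5096435546875, 27.150415420532227), 89.25016784667969)
318 120
```

View pics/c9.png

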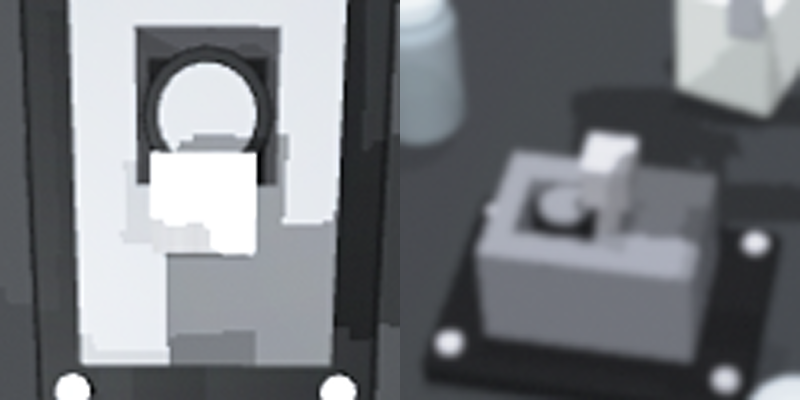

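View pics/side9.png

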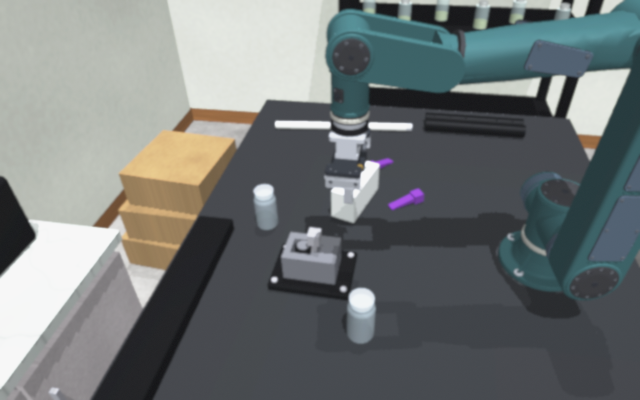

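The key stands square and upright in the gap, at side-view pixel (314,238). The jars at (265,208) and (361,317) are unmoved, and the arm is clear. Handing in.

```bash
python3 - <<'E'
from bench import robot
print(robot.close_job())
E
```

```text
the job is handed in; nothing more can be done
None
```

The square-headed key is wedged in the gap, flat face to the post, and it stays there by itself with the arm clear. I handed the job in at about 26 s.

- **Insertion:** I lifted the key from the caddy and checked in the wrist depth that its flat face was on the post side. I lowered it behind the post, pushed the post back until the side force rose to about 5 N, then lowered until it wedged. I let go and pressed on the head with the fingers shut.
- **Final push:** The last push was a steady 19.2 N, with the key moving only about 0.2 mm (largest reading 19.5 N). With friction of 0.3, that works out to roughly 24–27 N of side force on the post. I could not measure that side force directly.
- **Last checks:** The key is upright and square to the sleeve, and its head top is at about 0.142 m, unchanged after the fingers left. Wrist force was back to about 0, and the jars look unmoved. I did not look closely at the pin again after lifting the key, but nothing touched it.
- **Disagreements:** The wrist camera read about 2 mm lower in x than the top camera. I worked around it by measuring both the key and the gap in the wrist view. The fingers also dragged the head sideways with 5–6 N during the pushes. Lifting off and pressing again did not remove this.

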